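# Clip a tube into the inclined mixer

### The arm

A 6-joint arm with a two-finger parallel gripper is mounted at the origin on a cart in front of the work surface, level with it; the furniture and walls round the work are solid. World frame = base frame: x ahead of the robot, y to its left, z up, the work surface at z = 0. Lengths are in mm, angles in rad, forces in N, time in s.
With the tool pointing down it reaches from about 400 to 925 mm from the base axis. Payload 12.5 kg.
Tool frame: the origin (TCP) lies midway between the tips of the shut fingers; the grasp point (between the pads) lies 19 mm behind it; z points along the fingers, y is the line along which they close (so a half turn about z gives the same grasp; the last joint's range is limited). The gripper opens to 95 mm and grips with 3 to 60 N. Pads are 20 mm wide; open, the fingers measure 119 mm over their backs; the gripper's body (75 mm by 180 mm) begins 59 mm behind the grasp point.
Start: joints at [1.18, 0.491, 1.559, -0, 1.092, -0.106], TCP at [175.586, 599.847, 214.661] pointing down, gripper open.
Joint ranges: [-3.1, 3.1], [-0.84, 2.19], [0.05, 2.79], [-1.13, 4.28], [0.06, 2.93], [-2.69, 2.69]. Speed limits (rad/s): [2.22, 2.22, 2.79, 3.14, 3.14, 3.14].

### API

Orientations are given as [roll, pitch, yaw] about the fixed x, y, z axes, in that order (R = Rz(yaw) Ry(pitch) Rx(roll)).
In Python, from cell import * gives the robot as it stands. The module is installed in compiled form; this text tells all that it offers.
- The arm moves only by the tool arm_command, never from a script. Its arguments are lists of equal length, an entry for each row: "delta_pos": the shift along the world's x, y, z in units of 250 mm (1.0 is 250 mm), a list of three; "delta_rot": the turn, a rotation vector about the world's x, y, z in units of 90 degrees (1.0 is 90 degrees), a list of three; "claw": the closure, from 0 (fully open) to 1 (shut). In form: {"delta_pos": [[tx, ty, tz], ...], "delta_rot": [[wx, wy, wz], ...], "claw": [claw, ...]}. A call has exactly 5 rows; each row is the pose to reach, as a shift and turn from the pose commanded when the call began; what a row does not reach only later rows make up. A row lasts 1/12 s, in which the tool goes at most 41.7 mm and 7.16 degrees, less where a joint would pass 70% of its speed; a pose out of reach is approached as far as the arm can. A call with a number of a shift or a turn outside -1 to 1 is refused whole. A call with a gripper value outside its range is refused whole. The fingers move at their own pace and stop on an object; the grip force is fixed at half the most. Time passes only in rows, so rows that repeat a pose let the fingers close, or fill a call up. It gives the time, the measured TCP pose, the force, the opening and the grip force at its end, in the units of the state.
- state(): the state, without advancing time (a new reading comes with each control period).
- read_camera(name): name is "side" or "top" or "wrist"; returns the picture (480x640x3 uint8, red, green, blue); there is no depth.
- calibration(name): a dict with "camera_matrix" (3x3 intrinsics, pixels), "k1" (the pictures are not rectified: a ray, as slopes to the right and down, at radius r is drawn at 1 + k1 r^2 times it, then the intrinsics apply), "T" (4x4, takes a point from camera to world coordinates). Camera axes: x right, y down, z forward; pixel columns grow to the right and rows downward; lengths in mm; the calibration is good to about 2 mm. A picture is of the moment at which its call begins: read the wrist's pose just before it. calibration takes no time and is no camera call; for the wrist camera it gives the pose at the moment of the call.
- job_done(): hands the job in; it is judged then, once.
The state is a dict: "t": time; "joints": joint angles; "qvel": joint speeds; "tau": joint torques, N m; "eef_pos": TCP position; "tcp_rot": TCP orientation; "ft_force": force on the tool from outside, world axes, zero at the start; "moment": the same for the moment, N m; "opening": opening from 0.0 (shut) to 1.0 (fully open); "grip_force": force on a finger pad.
Only numpy, scipy, OpenCV 4.12 (cv2) and the standard library are available. Lean on these libraries where they do the work, as an engineer would, in place of code of your own. Each camera call takes 0.05 s, during which the arm holds its last target. There are 200 camera calls.

### The job

Lay the blue-capped tube from the bench into the empty cradle of the tube mixer, not letting go until it rests along the sloping cradle, cap towards the upper end like the tube already clipped in beside it. Then swing both orange straps of that cradle over it and press each one down until it clicks and stays shut by itself; the plate gives on its rubber mount, so press firmly, but do not force it. Leave the other tube, its straps and everything else on the bench as they are.

Things in the scene. Friction and masses are not known exactly. Their poses are not given: they have to be found in the camera images.
- tube: The tube to load: clear centrifuge tube, blue screw cap, 101 mm long, body 16 mm in diameter, conical over the last 16 mm at the tip; cap 19 mm in diameter, 13 mm long; 10 to 20 g. Origin at the tip, z along the axis to the cap. It lies on the bench, axis 8 to 9 mm up, cap pointing away from the robot within about 30 degrees.
- tube_mid (a point): Point on that tube's axis, 52.5 mm from the tip: the place to grip it (between the supports once it is loaded). z along the axis to the cap.
- cradle (a point): Empty cradle: point where tube_mid belongs, on the seated tube's axis, 25.5 mm above the plate. x: along the cradle uphill, to where the cap goes; y: to the strap hinges' side; z: plate's outward normal. 10 mm thick V supports at x = +-26.5 mm (43 mm free between) centre the tube from 10 mm off; foot stop at x = -59 mm. The tube may lie up to 6 mm downhill of the point.
- plate_top (a point): Middle of the mixer's round grey plate (192 mm in diameter), on its face; axes as cradle's. The plate is inclined 26 degrees, rising away from the robot, so z leans that much towards the robot (less than 20 degrees of turn in its plane). Two black cradles sit on it at y = +44 (empty, straps open) and y = -44 mm (loaded).
- mixer: Tube mixer, fixed to the bench: grey foot 198 x 190 mm, white console towards the robot, plate centre 118 mm up. The plate holds its turn, but stands on soft rubber: pressed, it sinks along its normal, up to 12 mm to a hard bottom, and comes back. Over 35 N from the fingers counts as forced. Origin under the foot, x away from the robot.
- strap_top (a joint): Upper orange strap of the empty cradle (at cradle x = +26.5 mm). Angle, rad: 0 = shut over the tube, grows as it opens; starts 1.85 to 2.15, range 0 to 2.3. A weak spring (under 1 N at the tab) opens it. From 0.18 its nub rides on a ball catch; it snaps past at 6 to 9 N on the tab along cradle -z. Snapped shut it reads -0.03 to 0.06 when let go; else it stays near 0.16 or springs open.
- strap_bottom (a joint): Lower orange strap of the empty cradle (at cradle x = -26.5 mm); otherwise exactly like strap_top: same angles, spring, catch and click force. Since the plate sinks while a strap is pressed, moving the tab to the height it has when shut and left alone does not click it: go on pressing until the force has passed the click.
- strap_top_hinge (a point): On the hinge line of the upper strap: at cradle x = +26.5, y = +20, z = +7.5 mm; the hinge line is parallel to cradle x, the strap shuts towards -y. (The lower strap's hinge: the same at x = -26.5 mm.)
- strap_top_tab (a point): Middle of the outer (top) face of the upper strap's thumb tab, where to press; moves with the strap. Strap 9 mm wide, 4 mm thick; tab 14 mm (along x) x 15 mm, its free edge 55 mm from the hinge; under it, 43 mm from the hinge, hangs a 20 mm leg with the nub. Shut, this point is at cradle y = -26, z = +14 mm.
- strap_bottom_tab (a point): The same point on the lower strap's thumb tab (shut: cradle x = -26.5, y = -26, z = +14 mm).
- strap_far_top (a joint): Upper strap of the other cradle, which already holds a tube: shut (about 0 to 0.04 rad) and to be left shut.
- strap_far_bottom (a joint): Lower strap of the other cradle, which already holds a tube: shut (about 0 to 0.04 rad) and to be left shut.
- red_tube: Bystander: shorter tube with a red cap, 81 mm long, loose on the bench beside the blue-capped one (they change places). Origin at the tip, z to the cap.
- marker: Bystander: black-capped marker, 136 mm long, 11 mm thick, loose at the front right of the bench. Origin at its end.
Not all that is in view belongs to the job. What is shaped like the tube but pink is not meant.

How it is judged (in metres and radians):
On the way:
1. the tube is laid in the cradle, still held by the fingers: along its slope within 0.15 rad, within 8 mm of its seat in height and sideways (angle between the z axis of tube_mid and the x axis of cradle, either way round below 0.15 rad and z of tube_mid in the frame of cradle between -0.008 and 0.008 m and y of tube_mid in the frame of cradle between -0.008 and 0.008 m and x of tube_mid in the frame of cradle between -0.02 and 0.02 m and contact force between the fingers and tube above 0.5 N), for 0.1 s.
At the end, for the whole second after the job is handed in: The blue-capped tube lies in the cradle, cap uphill: tube_mid within 12 mm of cradle along it, within 3 mm sideways and in height, axes within 0.08 rad, at rest. All four straps are snapped shut by themselves (below 0.08 rad) (value of joint each of strap_top, strap_bottom, strap_far_top, strap_far_bottom below 0.08 rad and x of tube_mid in the frame of cradle between -0.012 and 0.012 m and y of tube_mid in the frame of cradle between -0.003 and 0.003 m and z of tube_mid in the frame of cradle between -0.003 and 0.003 m and angle between the z axis of tube_mid and the x axis of cradle, either way round below 0.08 rad and angle between tube_mid's own z axis and vertical below 1.4 rad and linear speed of tube below 0.02 m/s); the robot touches nothing.
It fails at once if the fingers push on the mixer or its straps with more than 35 N (contact force between the fingers and mixer above 35 N).
It fails at once if a strap of the other, already loaded cradle comes open (value of joint any of strap_far_top, strap_far_bottom above 0.12 rad).
It fails at once if a loose bystander (red-capped tube or marker) is moved by more than 30 mm (distance of any of red_tube, marker from where it was at the start of the episode above 0.03 m).
It also fails if it takes over 54 s, if anything falls off the work surface, if the arm or the gripper's body presses on something with over 40 N, if the wrist force passes 120 N, or if a joint passes its speed limit or range.

## Working session

There is one attempt and no reset: what is moved stays moved. The work goes in short steps, Python scripts to look and compute and a tool call to move; the robot and the scene stay as the last step left them, time stands still between calls to the robot, and variables do not carry over. Pictures are saved under pics/ and viewed, at most 10 in all, crops included, and the job is handed in when it is done.

Besides the shell and the picture viewer there is one more tool, called as name(argument=value, ...), one argument or row to a line, values as JSON. arm_command: Moves the arm, as the interface text tells. Shifts and turns lie within -1 to 1; 1 stands for 250 mm of shift or 90 degrees of turn. Its arguments: {"type":"object","properties":{"delta_pos":{"type":"array"},"delta_rot":{"type":"array"},"claw":{"type":"array"}},"required":["delta_pos","delta_rot","claw"]}

```bash
mkdir -p pics
cat > h.py <<'E'
import numpy as np, cv2
from cell import *
from scipy.spatial.transform import Rotation as R
def ray(c,u,v):
    K=np.array(c["camera_matrix"],float);T=np.array(c["T"],float)
    d=np.array([(u-K[0,2])/K[0,0],(v-K[1,2])/K[1,1]]);p=d.copy()
    for _ in range(30): p=d/(1+c["k1"]*(p@p))
    w=T[:3,:3]@np.array([p[0],p[1],1]);return T[:3,3],w/np.linalg.norm(w)
def onz(c,u,v,z):
    o,w=ray(c,u,v);return o+w*(z-o[2])/w[2]
def tri(c1,p1,c2,p2):
    o1,w1=ray(c1,*p1);o2,w2=ray(c2,*p2)
    s=np.linalg.lstsq(np.stack([w1,-w2],1),o2-o1,rcond=None)[0]
    a=o1+s[0]*w1;b=o2+s[1]*w2;return (a+b)/2,np.linalg.norm(a-b)
def proj(c,P):
    T=np.array(c["T"],float);K=np.array(c["camera_matrix"],float)
    q=T[:3,:3].T@(np.array(P)-T[:3,3]);s=q[:2]/q[2];s=s*(1+c["k1"]*(s@s));return K[:2,:2]@s+K[:2,2]
E
python3 - <<'E'
from h import *
for n in("top","side"):
    im=read_camera(n);cv2.imwrite(f"pics/{n}0.png",im[:,:,::-1]);c=calibration(n);print(n,np.round(c["T"],3).tolist(),np.round(c["camera_matrix"],1).tolist(),c["k1"])
print(state())
E
```

```text
top [[-0.013, -0.983, 0.184, 269.791], [-1.0, 0.013, -0.005, 176.217], [0.003, -0.184, -0.983, 1472.926], [0.0, 0.0, 0.0, 1.0]] [[538.1, 0.0, 314.8], [0.0, 538.1, 239.3], [0.0, 0.0, 1.0]] 0.05694548736752492
side [[-0.913, -0.189, 0.362, 24.339], [-0.409, 0.429, -0.805, 1285.196], [-0.003, -0.883, -0.469, 763.581], [0.0, 0.0, 0.0, 1.0]] [[534.3, 0.0, 319.7], [0.0, 534.3, 232.0], [0.0, 0.0, 1.0]] -0.04450673049670658
{'t': 0.1, 'joints': array([ 1.18042380e+00,  4.91495790e-01,  1.55941375e+00,  1.13895864e-05,
        1.09172569e+00, -1.05589833e-01]), 'qvel': array([-0.00105307, -0.00233415, -0.00228627, -0.00185936, -0.00051665,
       -0.00162321]), 'tau': array([ 2.08613434e-03, -6.13625407e+01, -2.58610153e+01,  6.94402819e-02,
        4.70137526e-02,  7.16479548e-06]), 'eef_pos': array([175.47294166, 599.61799227, 214.11366888]), 'tcp_rot': array([-3.14055695e+00, -1.19926220e-04,  2.85680464e+00]), 'ft_force': array([0.28672807, 0.23436364, 0.19026641]), 'moment': array([ 5.29853901e-03, -2.56871760e-06,  2.55590272e-02]), 'grip_force': 0.0, 'opening': 1.0049428205886024}
```

View pics/top0.png

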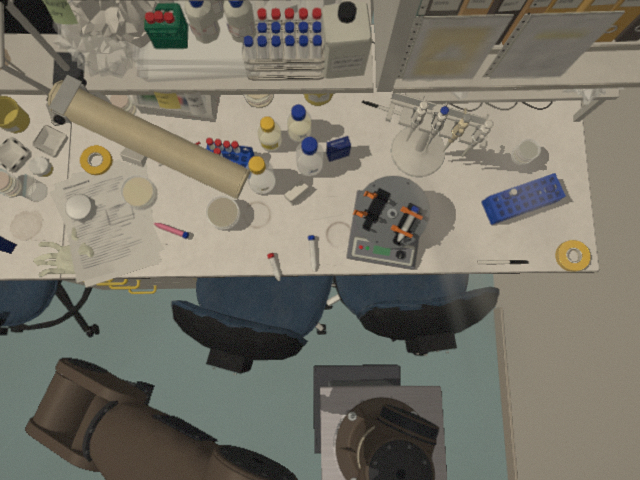

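View pics/side0.png

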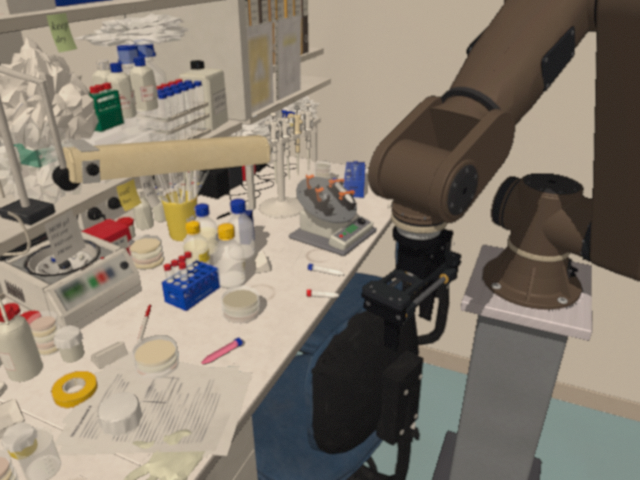

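Candidates: blue-capped clear tube at top (313,250), cap (311,237) is the one I want. The others are the red-capped tube (274,265), a pink tube with a blue cap (173,230), the tube already clipped in (408,225), and rack tubes (285,45). Next I check the choice in a close crop and measure it.

Run:
```python
from h import *
a=cv2.imread("pics/top0.png");b=cv2.imread("pics/side0.png");c=calibration("top");s=calibration("side")
A=cv2.resize(a[160:290,250:450],(800,520),interpolation=3);B=cv2.resize(b[165:305,275:395],None,fx=4,fy=4,interpolation=3)
cv2.imwrite("pics/c1.png",A);cv2.imwrite("pics/c2.png",B)
h=cv2.cvtColor(a,cv2.COLOR_BGR2HSV)
m=cv2.inRange(h,(105,90,50),(130,255,255));m[:228]=0;m[250:]=0;m[:,:295]=0;m[:,330:]=0
n,_,st,ce=cv2.connectedComponentsWithStats(m);print(st[1:,4],ce[1:])
for p in [(311.5,237.5),(315,269),(274,265)]:print(p,onz(c,*p,8.5).round(1))
hs=cv2.cvtColor(b,cv2.COLOR_BGR2HSV)
for nm,H,z in (("top",h,0),("side",hs,0)):
    m=cv2.inRange(H,(5,140,120),(16,255,255));n,_,st,ce=cv2.connectedComponentsWithStats(m)
    for i in range(1,n):
        if st[i,4]>8:print(nm,st[i],ce[i].round(1))
for p in [(391,213)]:print(onz(c,*p,118))
for p in [(311,267),(340,270)]:print(onz(s,*p,8.5))
```

```text
[20] [[310.55 237.35]]
(311.5, 237.5) [548.5 177.2   8.5]
(315, 269) [460.5 168.7   8.5]
(274, 265) [473.  281.    8.5]
top [364 191  12   8  38] [369.2 194.8]
top [401 207  21  13  84] [410.3 212.5]
top [354 210   9   7  33] [358.3 213.3]
top [391 225  22  13  83] [400.3 230.8]
side [307 176   6   3  10] [309.3 176.7]
side [330 181   5   3  10] [331.7 181.6]
side [316 188   7   4  19] [319.  189.5]
side [339 191  15   8  39] [344.5 193.8]
[589.42625804 -28.96094274 118.        ]
[546.87770643 181.19079922   8.5       ]
[470.02594228 163.74868032   8.5       ]
```

View pics/c1.png

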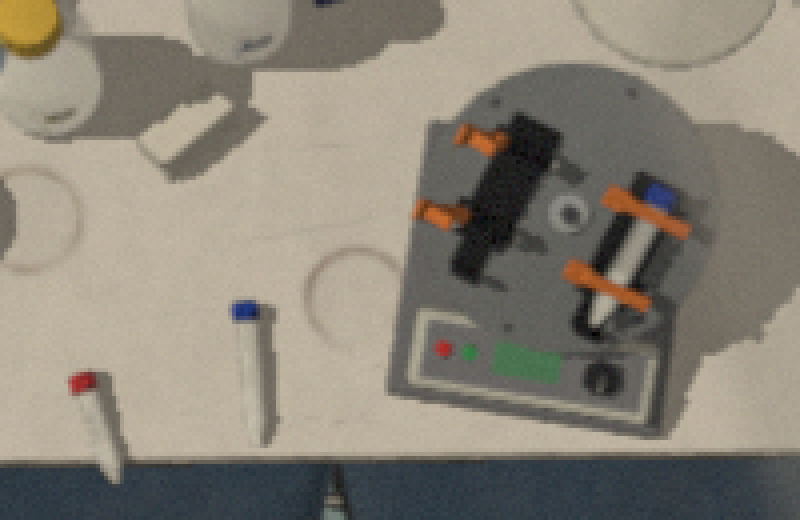

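Crop: the blue-capped tube lies clear at crop (245,310)–(260,440), the red one to its left. The empty cradle is the left one, with its strap tabs pointing left (crop (480,140), (440,213)). The choice is confirmed.

Run:
```python
from h import *
c=calibration("wrist");st=state();Rt=R.from_euler('xyz',st["tcp_rot"]);T=np.array(c["T"])
print(Rt.inv().apply(T[:3,3]-st["eef_pos"]).round(1),(Rt.inv().as_matrix()@T[:3,:3]).round(3),c["camera_matrix"],c["k1"],st["t"])
```

```text
[  84.3    0.3 -169.3] [[-0.    -0.956 -0.294]
 [ 1.    -0.    -0.   ]
 [ 0.    -0.294  0.956]] [[402.12339001   0.         313.9832489 ]
 [  0.         402.12339001 232.4881257 ]
 [  0.           0.           1.        ]] -0.06731821458564713 0.1
```

arm_command(
  delta_pos=[
    [0.08,-0.14,0.004],
    [0.16,-0.28,0.008],
    [0.24,-0.42,0.012],
    [0.32,-0.56,0.016],
    [0.4,-0.7,0.02],
  ],
  delta_rot=[
    [0,0,0.016],
    [0,0,0.032],
    [0,0,0.048],
    [0,0,0.064],
    [0,0,0.08],
  ],
  claw=[0,0,0,0,0],
)

```text
t: 0.52
eef_pos: [275.9, 423.1, 219.5]
tcp_rot: [-3.141, -0.0, 2.984]
ft_force: [1.6, 0.2, -0.6]
opening: 1.003
grip_force: 0.0
```

arm_command(
  delta_pos=[
    [0.08,-0.14,0.004],
    [0.16,-0.28,0.008],
    [0.24,-0.42,0.012],
    [0.32,-0.56,0.016],
    [0.4,-0.7,0.02],
  ],
  delta_rot=[
    [0,0,0.016],
    [0,0,0.032],
    [0,0,0.048],
    [0,0,0.064],
    [0,0,0.08],
  ],
  claw=[0,0,0,0,0],
)

```text
t: 0.93
eef_pos: [376.0, 248.0, 224.7]
tcp_rot: [3.142, -0.0, 3.11]
ft_force: [1.2, 1.2, 0.6]
opening: 1.001
grip_force: 0.0
```

arm_command(
  delta_pos=[
    [0.08,-0.14,0.004],
    [0.16,-0.28,0.008],
    [0.24,-0.42,0.012],
    [0.32,-0.56,0.016],
    [0.4,-0.7,0.02],
  ],
  delta_rot=[
    [0,0,0.016],
    [0,0,0.032],
    [0,0,0.048],
    [0,0,0.064],
    [0,0,0.08],
  ],
  claw=[0,0,0,0,0],
)

```text
t: 1.35
eef_pos: [476.1, 72.8, 229.7]
tcp_rot: [3.141, -0.0, -3.048]
ft_force: [1.0, -0.3, 0.4]
opening: 1.004
grip_force: 0.0
```

Run:
```python
from h import *
import pickle
st=state();c=calibration("wrist");im=read_camera("wrist");cv2.imwrite("pics/w1.png",im[:,:,::-1]);pickle.dump(c,open("w1.pkl","wb"))
print(st["t"],st["eef_pos"],st["tcp_rot"],np.abs(st["qvel"]).max())
```

```text
1.35 [476.06946942  72.82222074 229.67839504] [ 3.14143533e+00 -1.48033361e-04 -3.04835814e+00] 1.205157900740667
```

View pics/w1.png

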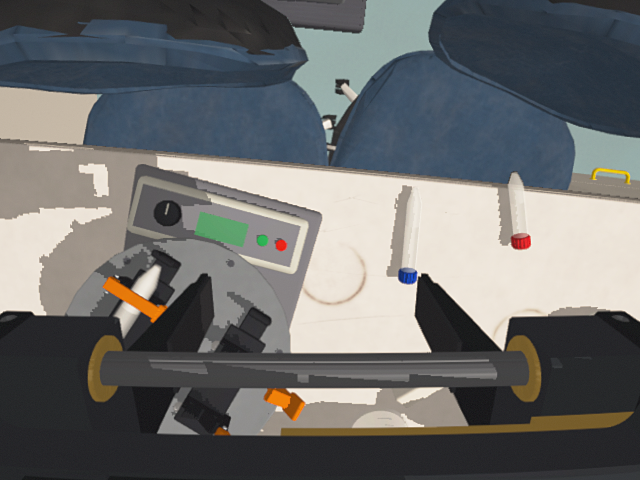

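The wrist view shows the blue-capped tube with its tip at about (413,188) and cap at (408,280). The empty cradle is partly behind the gripper. I measure the tube by masks.

Run:
```python
from h import *
import pickle
c=pickle.load(open("w1.pkl","rb"));a=cv2.imread("pics/w1.png");h=cv2.cvtColor(a,cv2.COLOR_BGR2HSV)
m=cv2.inRange(h,(105,120,50),(130,255,255));m[:250]=0;m[300:]=0;m[:,:380]=0;m[:,430:]=0
p=np.argwhere(m>0)[:,::-1];print(len(p),p.mean(0),p.min(0),p.max(0))
cap=onz(c,*p.mean(0),9.5)
for u,v in [(413,187),(411.5,230)]:
    print(onz(c,u,v,8.5).round(1))
# body edges by row
for r in (200,215,230,245,260): print(r,a[r,390:432,:].mean(1).astype(int).tolist())
print("cap",cap)
```

```text
190 [407.21052632 276.75789474] [399 269] [416 283]
[456.  169.6   8.5]
[500.  175.3   8.5]
200 [228, 228, 229, 230, 233, 176, 139, 160, 149, 145, 145, 147, 146, 147, 146, 144, 143, 147, 190, 199, 203, 211, 216, 218, 220, 230, 232, 230, 226, 225, 231, 233, 228, 228, 228, 228, 228, 228, 228, 228, 228, 228]
215 [229, 229, 229, 231, 235, 181, 146, 146, 147, 148, 148, 147, 148, 148, 145, 147, 188, 197, 203, 208, 214, 218, 218, 221, 230, 232, 231, 227, 225, 224, 234, 231, 229, 229, 229, 229, 230, 230, 230, 229, 230, 229]
230 [229, 231, 234, 184, 144, 144, 148, 147, 148, 148, 149, 149, 149, 148, 159, 200, 204, 210, 213, 214, 212, 212, 228, 229, 227, 221, 216, 215, 222, 234, 230, 229, 229, 229, 228, 229, 228, 228, 228, 228, 228, 227]
245 [191, 146, 143, 145, 146, 147, 146, 146, 145, 146, 146, 143, 145, 179, 204, 207, 209, 213, 212, 229, 229, 228, 227, 223, 217, 215, 214, 232, 230, 228, 228, 229, 228, 228, 227, 228, 227, 227, 226, 226, 227, 227]
260 [187, 144, 143, 145, 145, 146, 146, 146, 145, 143, 142, 145, 192, 204, 206, 210, 213, 210, 212, 228, 227, 225, 220, 215, 215, 222, 234, 227, 226, 227, 227, 227, 227, 226, 227, 226, 226, 226, 227, 226, 226, 227]
cap [550.98442502 179.03754461   9.5       ]
```

arm_command(
  delta_pos=[
    [0.026,0.082,-0.1],
    [0.052,0.164,-0.24],
    [0.078,0.246,-0.38],
    [0.104,0.328,-0.52],
    [0.13,0.41,-0.66],
  ],
  delta_rot=[
    [0,0,0],
    [0,0,0],
    [0,0,0],
    [0,0,0],
    [0,0,0],
  ],
  claw=[0.3,0.3,0.3,0.3,0.3],
)

```text
t: 1.82
eef_pos: [508.1, 178.2, 63.0]
tcp_rot: [3.141, 0.0, -3.05]
ft_force: [0.2, 0.1, 0.0]
opening: 0.722
grip_force: 0.0
```

arm_command(
  delta_pos=[
    [0,0,0],
    [0,0,0],
    [0,0,0],
    [0,0,0],
    [0,0,0],
  ],
  delta_rot=[
    [0,0,0],
    [0,0,0],
    [0,0,0],
    [0,0,0],
    [0,0,0],
  ],
  claw=[0.3,0.3,0.3,0.3,0.3],
)

```text
t: 2.23
eef_pos: [508.7, 176.8, 66.5]
tcp_rot: [3.141, 0.003, -3.05]
ft_force: [-1.0, 0.4, 0.8]
opening: 0.701
grip_force: 0.0
```

arm_command(
  delta_pos=[
    [0,-0.006,-0.07],
    [0,-0.006,-0.14],
    [0,-0.006,-0.21],
    [0,-0.006,-0.25],
    [0,-0.006,-0.25],
  ],
  delta_rot=[
    [0,0,0],
    [0,0,0],
    [0,0,0],
    [0,0,0],
    [0,0,0],
  ],
  claw=[0.3,0.3,0.3,0.3,0.3],
)

```text
t: 2.65
eef_pos: [507.7, 175.3, 1.5]
tcp_rot: [-3.142, -0.001, -3.05]
ft_force: [-0.6, -0.5, -0.1]
opening: 0.699
grip_force: 0.0
```

arm_command(
  delta_pos=[
    [0,0,0],
    [0,0,0],
    [0,0,0],
    [0,0,0],
    [0,0,0],
  ],
  delta_rot=[
    [0,0,0],
    [0,0,0],
    [0,0,0],
    [0,0,0],
    [0,0,0],
  ],
  claw=[1,1,1,1,1],
)

```text
t: 3.07
eef_pos: [508.3, 175.9, 2.7]
tcp_rot: [3.141, 0.001, -3.049]
ft_force: [-0.0, -0.6, -0.3]
opening: 0.408
grip_force: 0.0
```

arm_command(
  delta_pos=[
    [0,0,0],
    [0,0,0],
    [0,0,0],
    [0,0,0],
    [0,0,0],
  ],
  delta_rot=[
    [0,0,0],
    [0,0,0],
    [0,0,0],
    [0,0,0],
    [0,0,0],
  ],
  claw=[1,1,1,1,1],
)

```text
t: 3.48
eef_pos: [508.1, 175.9, 2.1]
tcp_rot: [3.142, -0.0, -3.049]
ft_force: [0.6, -0.3, 0.3]
opening: 0.157
grip_force: 30.0
```

arm_command(
  delta_pos=[
    [0,0,0.1],
    [0,0,0.25],
    [0,0,0.4],
    [0,-0.02,0.55],
    [0.02,-0.06,0.7],
  ],
  delta_rot=[
    [0,0,0],
    [0,0,0],
    [0,0,0],
    [0,0,0],
    [0,0,0],
  ],
  claw=[1,1,1,1,1],
)

```text
t: 3.9
eef_pos: [512.1, 161.2, 178.9]
tcp_rot: [3.141, -0.001, -3.048]
ft_force: [-0.1, 0.2, 0.1]
opening: 0.158
grip_force: 30.0
```

arm_command(
  delta_pos=[
    [0.06,-0.12,0.09],
    [0.12,-0.25,0.18],
    [0.18,-0.38,0.27],
    [0.24,-0.51,0.36],
    [0.3,-0.64,0.45],
  ],
  delta_rot=[
    [0,0,-0.06],
    [0,0,-0.12],
    [0,0,-0.18],
    [0,0,-0.24],
    [0,0,-0.28],
  ],
  claw=[1,1,1,1,1],
)

```text
t: 4.32
eef_pos: [587.4, 1.2, 289.7]
tcp_rot: [3.141, 0.0, 2.789]
ft_force: [0.6, 0.5, -0.0]
opening: 0.157
grip_force: 30.0
```

arm_command(
  delta_pos=[
    [0.03,-0.08,0],
    [0.05,-0.12,0],
    [0.05,-0.12,0],
    [0.05,-0.12,0],
    [0.05,-0.12,0],
  ],
  delta_rot=[
    [0,0,0],
    [0,0,0],
    [0,0,0],
    [0,0,0],
    [0,0,0],
  ],
  claw=[1,1,1,1,1],
)

```text
t: 4.73
eef_pos: [599.0, -26.0, 287.6]
tcp_rot: [3.142, -0.002, 2.795]
ft_force: [-0.6, 0.6, -0.4]
opening: 0.16
grip_force: 30.0
```

Run:
```python
from h import *
import pickle
st=state();c=calibration("wrist");im=read_camera("wrist");cv2.imwrite("pics/w2.png",im[:,:,::-1]);pickle.dump(c,open("w2.pkl","wb"))
print(st["t"],st["eef_pos"],st["tcp_rot"],np.abs(st["qvel"]).max())
```

```text
4.7333 [599.02890364 -25.9676293  287.60076385] [ 3.14155975e+00 -1.73733455e-03  2.79512456e+00] 0.009074585836261913
```

View pics/w2.png

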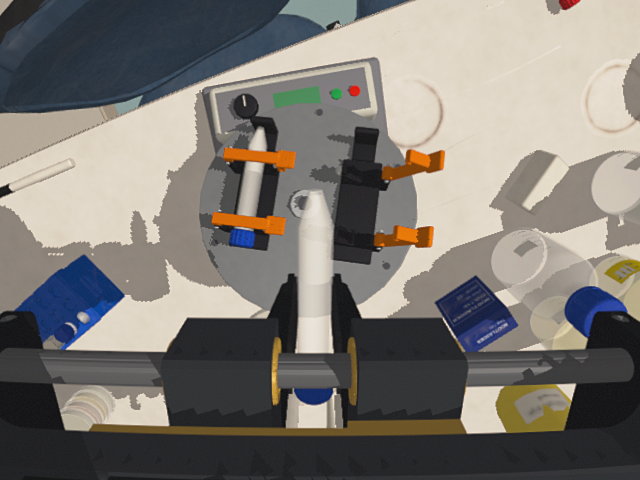

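The view shows the empty cradle at (358,195), its hinges near (385,172) and (378,240), and open tabs at (430,162) and (425,237). The far straps are shut, with tabs at (285,160) and (272,226), and the held tube's tip is at (315,195). I take a second, shifted view to triangulate.

arm_command(
  delta_pos=[
    [0,-0.14,0],
    [0,-0.28,0],
    [0,-0.36,0],
    [0,-0.36,0],
    [0,-0.36,0],
  ],
  delta_rot=[
    [0,0,0],
    [0,0,0],
    [0,0,0],
    [0,0,0],
    [0,0,0],
  ],
  claw=[1,1,1,1,1],
)

```text
t: 5.2
eef_pos: [599.5, -116.8, 288.0]
tcp_rot: [3.141, -0.001, 2.794]
ft_force: [-1.0, 0.4, 0.3]
opening: 0.158
grip_force: 30.0
```

Run:
```python
from h import *
import pickle
st=state();c=calibration("wrist");im=read_camera("wrist");cv2.imwrite("pics/w3.png",im[:,:,::-1]);pickle.dump(c,open("w3.pkl","wb"))
print(st["t"],st["eef_pos"],st["tcp_rot"],np.abs(st["qvel"]).max())
A=cv2.resize(cv2.imread("pics/w2.png")[110:280,190:460],None,fx=1.48*1.0,fy=1.48,interpolation=2)
B=cv2.imread("pics/w3.png")
d=proj(c,onz(pickle.load(open("w2.pkl","rb")),310,195,140));print(d)
x0=int(d[0])-130;y0=int(d[1])-85
a=cv2.imread("pics/w2.png")[110:280,190:460];b=B[110:280,x0:x0+270];print(x0)
cv2.imwrite("pics/cmp.png",cv2.resize(np.hstack([a,b]),None,fx=1.48,fy=1.48,interpolation=2))
cv2.imwrite("pics/z2.png",cv2.resize(a,None,fx=2.95,fy=2.95,interpolation=2));cv2.imwrite("pics/z3.png",cv2.resize(b,None,fx=2.95,fy=2.95,interpolation=2))
for n in("w2","w3"):
    h=cv2.cvtColor(cv2.imread(f"pics/{n}.png"),cv2.COLOR_BGR2HSV);m=cv2.inRange(h,(5,140,100),(18,255,255));m[300:]=0
    k,_,s,ce=cv2.connectedComponentsWithStats(m)
    for i in range(1,k):
        if s[i,4]>60:print(n,s[i],ce[i].round(1))
```

```text
5.2 [ 599.47085381 -116.81434504  288.0247547 ] [ 3.14130290e+00 -7.45837930e-04  2.79358512e+00] 0.027313457506880127
[418.36843658 155.61693697]
288
w2 [223 148  73  24 968] [261.9 157. ]
w2 [ 382  150   63   30 1054] [415.3 164.6]
w2 [211 212  75  23 990] [250.9 222. ]
w2 [374 225  60  22 964] [405.6 237. ]
w3 [ 493  103   80   38 1285] [537.  121.5]
w3 [ 329  106   77   27 1079] [370.1 116.2]
w3 [ 320  171   79   25 1110] [362.  181.7]
w3 [ 489  179   79   28 1272] [532.3 192.9]
```

View pics/z2.png

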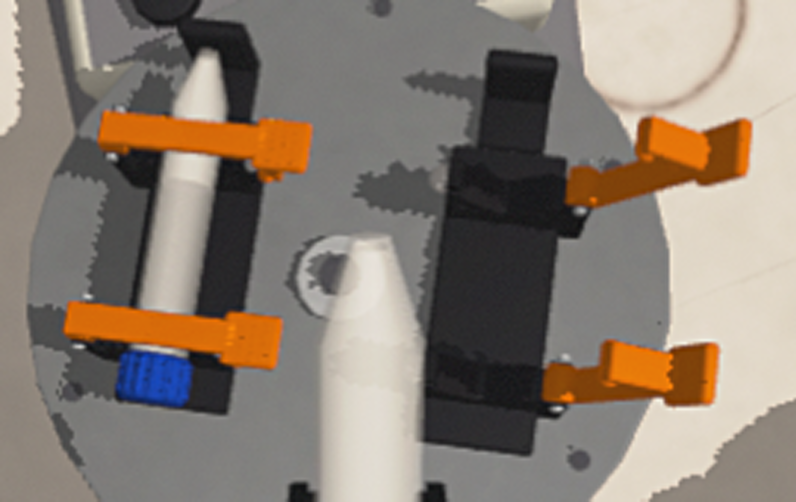

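View pics/z3.png

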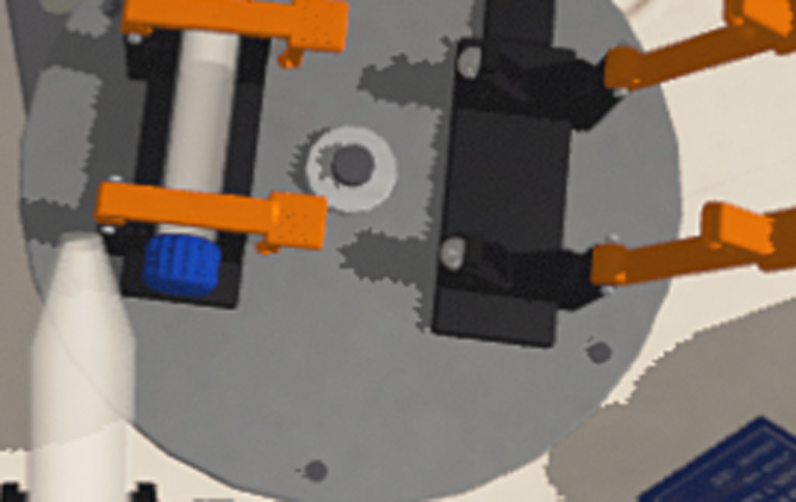

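z2 and z3: tab free-edge midpoints of the far straps are at z2 (280,343) and (309,147), and z3 (325,223) and (345,26). The hub is at z3 (352,165) and the empty hinges are near z3 (615,68) and (605,263). I triangulate these and check them against 53 mm and 26°.

Run:
```python
from h import *
import pickle
c2=pickle.load(open("w2.pkl","rb"));c3=pickle.load(open("w3.pkl","rb"))
f=lambda p,o:(p[0]/2.95+o-.5*(1-1/2.95)*0,p[1]/2.95+110)
P={}
for n,a,b in [("ut",(280,343.5),(325.5,223.5)),("lt",(309,147),(345.5,26.5)),("ul",(66.5,319),(98.5,201)),("ll",(100.5,129),(126,12)),
 ("hingeU",(549,383),(596,264)),("hingeL",(570,187),(609,69)),("deckR",(531,455),(553,346)),("screw",(580,460),(599,352)),("ucap",(153,378),(182,264)),
 ("tabUinner",(604,362),(706,221)),("tabLinner",(640,136),(731,13))]:
    P[n],e=tri(c2,f(a,190),c3,f(b,288));print(n,P[n].round(1),round(e,2))
d=lambda a,b:P[a]-P[b]
for a,b in [("ut","lt"),("ul","ll"),("hingeU","hingeL"),("ut","ul"),("lt","ll"),("hingeU","ul")]:print(a,b,np.linalg.norm(d(a,b)).round(1),d(a,b).round(1))
x=d("ut","lt")+d("ul","ll")+d("hingeU","hingeL");x/=np.linalg.norm(x);y=-(d("ut","ul")+d("lt","ll"));y=-y;y-=x*(x@y);y/=np.linalg.norm(y);z=np.cross(x,y)
print(x,y,z,np.degrees(np.arccos(z[2])),np.degrees(np.arctan2(x[1],x[0])))
M=np.stack([x,y,z],1)
mid=(P["ut"]+P["lt"])/2;O=mid-M@[0,-9,39.5];print("plate",O)
for n in P:print(n,(M.T@(P[n]-O)).round(1))
print("hub on plane 118:",onz(c3,*f((352,165),288),O[2]+3))
```

```text
ut [592.9 -47.3 161.4] 0.01
lt [550.3 -24.2 139. ] 0.11
ul [569.3 -99.7 153.4] 0.11
ll [527.4 -76.7 131.1] 0.92
hingeU [625.9  15.1 164.1] 0.17
hingeL [583.2  37.6 143.5] 0.11
deckR [651.    4.8 146.3] 0.2
screw [658.2  17.5 144. ] 0.22
ucap [592.7 -84.7 152.1] 0.12
tabUinner [610.4  26.4 204.9] 0.65
tabLinner [571.   52.  182.5] 2.98
ut lt 53.4 [ 42.7 -23.   22.4]
ul ll 52.8 [ 41.9 -23.   22.3]
hingeU hingeL 52.5 [ 42.7 -22.5  20.6]
ut ul 58.1 [23.6 52.4  8.1]
lt ll 57.7 [22.9 52.4  7.9]
hingeU ul 128.4 [ 56.6 114.8  10.8]
[ 0.80260102 -0.43177964  0.41157981] [0.41123092 0.90031156 0.14257708] [-0.43211194  0.05482184  0.90015212] 25.821930469951916 -28.279160614610813
plate [592.38640609 -29.82033135 115.95904028]
ut [26.7 -9.  39.7]
lt [-26.7  -9.   39.3]
ul [ 27.  -67.1  39.8]
ll [-25.7 -66.7  39.2]
hingeU [27.3 61.1 31.3]
hingeL [-25.2  60.8  32.5]
deckR [44.6 59.6  3.9]
screw [43.9 73.6 -0.6]
ucap [ 38.8 -44.1  29.4]
tabUinner [26.8 70.7 75.3]
tabLinner [-25.1  74.3  73.7]
hub on plane 118: [589.71010219 -29.41715335 118.95904028]
```

```bash
cat >> h.py <<'E'
X=np.array([0.8026,-0.4318,0.4116]);Y=np.array([0.4112,0.9003,0.1426]);Y-=X*(X@Y);X/=np.linalg.norm(X);Y/=np.linalg.norm(Y);Z=np.cross(X,Y)
M=np.stack([X,Y,Z],1);O=np.array([591.9,-29.8,117.0]);C=O+M@[0,44,25.5]
def rep():
    st=state();Rt=R.from_euler('xyz',st["tcp_rot"]);print(st["t"],"cradle tcp",(M.T@(st["eef_pos"]-C)).round(1),"F",(M.T@st["ft_force"]).round(1),"mid",(M.T@(st["eef_pos"]-6.2*Rt.as_matrix()[:,2]-C)).round(1));return st
def units(st,tgt,Rg):
    d=(tgt-st["eef_pos"])/250;r=(R.from_matrix(Rg)*R.from_euler('xyz',st["tcp_rot"]).inv()).as_rotvec()/(np.pi/2);print("dpos",d.round(3),np.linalg.norm(d).round(3),"drot",r.round(3))
G=np.stack([-X,Y,-Z],1)
E
python3 - <<'E'
from h import *
print(C);st=rep();units(st,C+M@[-1,0,65-6.2],G);print("Z units/10mm",(Z*10/250).round(4),"Y",(Y*10/250).round(4),"X",(X*10/250).round(4))
E
```

```text
[598.97452414  11.21087121 146.22857422]
5.25 cradle tcp [113.8 -94.2 120.5] F [ 0.1  0.1 -0.4] mid [116.4 -93.3 126.1]
dpos [-0.107  0.524 -0.358] 0.643 drot [-0.02  -0.287 -0.071]
Z units/10mm [-0.0173  0.0022  0.036 ] Y [0.0164 0.036  0.0057] X [ 0.0321 -0.0173  0.0165]
```

arm_command(
  delta_pos=[
    [-0.021,0.1,-0.02],
    [-0.043,0.21,-0.06],
    [-0.064,0.32,-0.12],
    [-0.086,0.42,-0.22],
    [-0.107,0.524,-0.33],
  ],
  delta_rot=[
    [-0.004,-0.057,-0.014],
    [-0.008,-0.115,-0.028],
    [-0.012,-0.172,-0.043],
    [-0.016,-0.23,-0.057],
    [-0.02,-0.287,-0.071],
  ],
  claw=[1,1,1,1,1],
)

```text
t: 5.67
eef_pos: [573.4, 11.7, 211.1]
tcp_rot: [2.988, 0.417, 2.652]
ft_force: [2.0, -0.3, -0.8]
opening: 0.162
grip_force: 30.0
```

arm_command(
  delta_pos=[
    [0,0,-0.028],
    [0,0,-0.028],
    [0,0,-0.028],
    [0,0,-0.028],
    [0,0,-0.028],
  ],
  delta_rot=[
    [0,0,0],
    [0,0,0],
    [0,0,0],
    [0,0,0],
    [0,0,0],
  ],
  claw=[1,1,1,1,1],
)

```text
t: 6.08
eef_pos: [575.4, 8.2, 204.4]
tcp_rot: [2.992, 0.412, 2.652]
ft_force: [-0.3, -0.2, -0.1]
opening: 0.153
grip_force: 30.0
```

Run:
```python
from h import *
st=rep();units(st,C+M@[-1,0,12-6.2],G)
im=read_camera("wrist");cv2.imwrite("pics/w4.png",im[:,:,::-1])
```

```text
6.0833 cradle tcp [ 6.3 -4.1 62.4] F [-0.2 -0.3  0.1] mid [ 6.4 -4.1 68.6]
dpos [ 0.081  0.015 -0.213] 0.229 drot [ 0.001 -0.009 -0.   ]
```

View pics/w4.png

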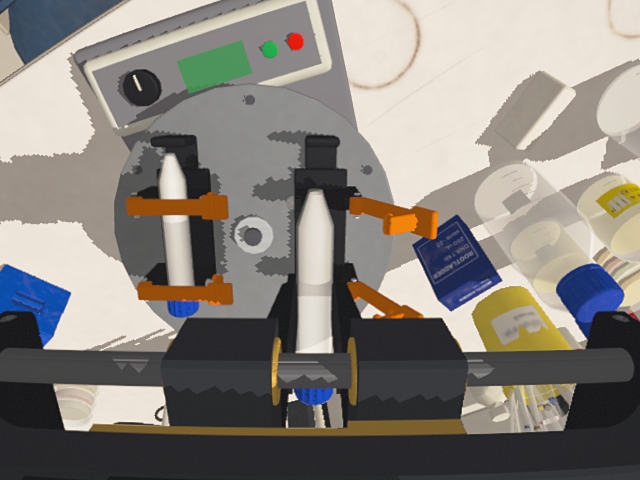

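Everything lines up: the tube lies parallel above the empty cradle (column 315) and the straps stay to the right. I descend along the normal.

arm_command(
  delta_pos=[
    [0.016,0.012,0.0],
    [0.03,0.015,-0.05],
    [0.047,0.015,-0.11],
    [0.064,0.015,-0.165],
    [0.081,0.015,-0.213],
  ],
  delta_rot=[
    [0,-0.009,0],
    [0,-0.009,0],
    [0,-0.009,0],
    [0,-0.009,0],
    [0,-0.009,0],
  ],
  claw=[1,1,1,1,1],
)

```text
t: 6.55
eef_pos: [595.2, 12.1, 149.5]
tcp_rot: [2.985, 0.424, 2.649]
ft_force: [0.1, -0.1, -0.4]
opening: 0.158
grip_force: 30.0
```

arm_command(
  delta_pos=[
    [0,0,0],
    [0,0,0],
    [0,0,0],
    [0,0,0],
    [0,0,0],
  ],
  delta_rot=[
    [0,0,0],
    [0,0,0],
    [0,0,0],
    [0,0,0],
    [0,0,0],
  ],
  claw=[1,1,1,1,1],
)

```text
t: 6.97
eef_pos: [594.8, 12.3, 150.9]
tcp_rot: [2.985, 0.425, 2.649]
ft_force: [0.4, 0.1, 0.4]
opening: 0.156
grip_force: 30.0
```

Run:
```python
from h import *
st=rep();units(st,C+M@[-1,0,1-6.2],G)
```

```text
6.9667 cradle tcp [-2.  -0.1  6.1] F [0.4 0.3 0.2] mid [-2.  -0.1 12.3]
dpos [ 0.023 -0.004 -0.039] 0.045 drot [ 0.001  0.    -0.001]
```

arm_command(
  delta_pos=[
    [0.007,-0.001,-0.014],
    [0.013,-0.002,-0.026],
    [0.016,-0.002,-0.031],
    [0.016,-0.002,-0.031],
    [0.016,-0.002,-0.031],
  ],
  delta_rot=[
    [0,0,0],
    [0,0,0],
    [0,0,0],
    [0,0,0],
    [0,0,0],
  ],
  claw=[1,1,1,1,1],
)

```text
t: 7.38
eef_pos: [598.6, 11.9, 142.0]
tcp_rot: [2.986, 0.423, 2.65]
ft_force: [0.8, -0.1, 0.7]
opening: 0.158
grip_force: 30.0
```

arm_command(
  delta_pos=[
    [0.004,0,-0.007],
    [0.004,0,-0.007],
    [0.004,0,-0.007],
    [0.004,0,-0.007],
    [0.004,0,-0.007],
  ],
  delta_rot=[
    [0,0,0],
    [0,0,0],
    [0,0,0],
    [0,0,0],
    [0,0,0],
  ],
  claw=[1,1,1,1,1],
)

```text
t: 7.8
eef_pos: [599.6, 11.9, 140.5]
tcp_rot: [2.986, 0.424, 2.65]
ft_force: [-0.6, 0.2, -0.6]
opening: 0.163
grip_force: 30.0
```

Run:
```python
from h import *
st=rep()
```

```text
7.8 cradle tcp [-2.1  0.  -5.3] F [-0.8 -0.2 -0.2] mid [-2.1  0.   0.9]
```

arm_command(
  delta_pos=[
    [0.003,0,-0.005],
    [0.003,0,-0.005],
    [0.003,0,-0.005],
    [0.003,0,-0.005],
    [0.003,0,-0.005],
  ],
  delta_rot=[
    [0,0,0],
    [0,0,0],
    [0,0,0],
    [0,0,0],
    [0,0,0],
  ],
  claw=[1,1,1,1,1],
)

```text
t: 8.22
eef_pos: [600.4, 11.8, 139.3]
tcp_rot: [2.986, 0.424, 2.649]
ft_force: [-0.3, -1.4, 0.5]
opening: 0.156
grip_force: 30.0
```

arm_command(
  delta_pos=[
    [0.003,0,-0.005],
    [0.003,0,-0.005],
    [0.003,0,-0.005],
    [0.003,0,-0.005],
    [0.003,0,-0.005],
  ],
  delta_rot=[
    [0,0,0],
    [0,0,0],
    [0,0,0],
    [0,0,0],
    [0,0,0],
  ],
  claw=[1,1,1,1,1],
)

```text
t: 8.63
eef_pos: [601.1, 11.8, 138.0]
tcp_rot: [2.986, 0.423, 2.65]
ft_force: [-1.7, -1.9, 2.9]
opening: 0.157
grip_force: 30.0
```

Run:
```python
from h import *
st=rep()
```

```text
8.6333 cradle tcp [-2.   0.2 -8.3] F [ 0.7 -2.   3.2] mid [-2.   0.2 -2.1]
```

arm_command(
  delta_pos=[
    [0.001,-0.002,-0.002],
    [0.001,-0.002,-0.002],
    [0.001,-0.002,-0.002],
    [0.001,-0.002,-0.002],
    [0.001,-0.002,-0.002],
  ],
  delta_rot=[
    [0,0,0],
    [0,0,0],
    [0,0,0],
    [0,0,0],
    [0,0,0],
  ],
  claw=[1,1,1,1,1],
)

```text
t: 9.05
eef_pos: [601.3, 11.4, 137.4]
tcp_rot: [2.986, 0.423, 2.65]
ft_force: [-2.1, -1.0, 1.9]
opening: 0.157
grip_force: 30.0
```

arm_command(
  delta_pos=[
    [0,0,0],
    [0,0,0],
    [0,0,0],
    [0,0,0],
    [0,0,0],
  ],
  delta_rot=[
    [0,0,0],
    [0,0,0],
    [0,0,0],
    [0,0,0],
    [0,0,0],
  ],
  claw=[0.68,0.68,0.68,0.68,0.68],
)

```text
t: 9.47
eef_pos: [601.4, 11.4, 137.4]
tcp_rot: [2.986, 0.423, 2.65]
ft_force: [0.0, 1.3, 0.7]
opening: 0.321
grip_force: 0.0
```

Run:
```python
from h import *
st=rep();print(st["opening"],st["grip_force"])
```

```text
9.4667 cradle tcp [-1.7 -0.1 -8.9] F [-0.2  1.3  0.7] mid [-1.7 -0.1 -2.7]
0.32137926606018674 0.0
```

arm_command(
  delta_pos=[
    [-0.02,0.003,0.044],
    [-0.06,0.008,0.13],
    [-0.1,0.013,0.21],
    [-0.14,0.018,0.29],
    [-0.171,0.022,0.356],
  ],
  delta_rot=[
    [0,0,0],
    [0,0,0],
    [0,0,0],
    [0,0,0],
    [0,0,0],
  ],
  claw=[0.68,0.68,0.68,0.68,0.8],
)

```text
t: 9.88
eef_pos: [557.6, 17.1, 228.5]
tcp_rot: [2.985, 0.424, 2.649]
ft_force: [0.0, -0.1, -0.1]
opening: 0.289
grip_force: 0.0
```

arm_command(
  delta_pos=[
    [0.06,0.06,0.03],
    [0.12,0.12,0.05],
    [0.18,0.18,0.08],
    [0.214,0.221,0.09],
    [0.214,0.221,0.09],
  ],
  delta_rot=[
    [0,0,0],
    [0,0,0],
    [0,0,0],
    [0,0,0],
    [0,0,0],
  ],
  claw=[1,1,1,1,1],
)

```text
t: 10.3
eef_pos: [613.2, 73.6, 250.5]
tcp_rot: [2.984, 0.425, 2.65]
ft_force: [-0.5, -0.5, 0.6]
opening: 0.012
grip_force: 0.0
```

Run:
```python
from h import *
st=rep();im=read_camera("wrist");cv2.imwrite("pics/w5.png",im[:,:,::-1]);print(st["opening"]);units(st,C+M@[26.5,75,35],G)
```

```text
10.3 cradle tcp [27.4 76.9 91.2] F [ 0.1 -0.6  0.7] mid [27.4 76.9 97.4]
0.011810784373447826
dpos [ 0.091 -0.018 -0.205] 0.225 drot [ 0.     0.001 -0.002]
```

View pics/w5.png

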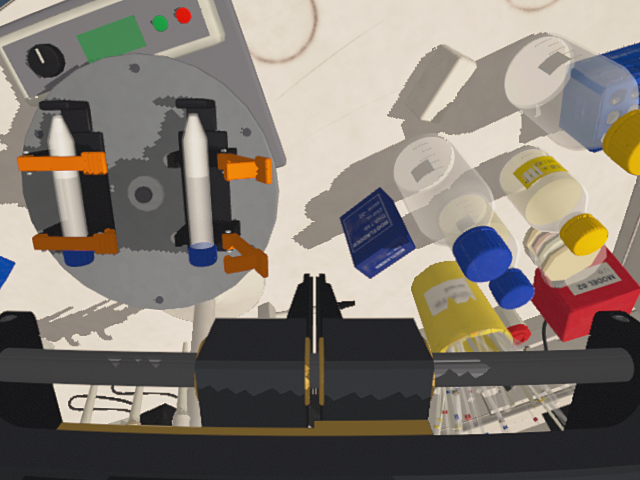

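The tube rests in the cradle, cap uphill, parallel to its neighbour. The yellow cup of sticks at (450,310) could be close, so I check its position before going down.

Run:
```python
from h import *
c=calibration("wrist");s=calibration("side")
print(tri(c,(450,285),s,(180,202)))
for p in [(460,345),(432,272)]:
  for z in (0,100,180):print(p,z,onz(c,*p,z).round(0))
for z in (0,60):print(onz(s,180,237,z).round(0))
for q in ([26.5,165,113],[26.5,75,35],[64,165,113]):print((C+M@q).round(0))
```

```text
(array([956.23970102, 159.50584356,  79.01013046]), np.float64(78.21458305800203))
(460, 345) 0 [1192.  149.    0.]
(460, 345) 100 [996. 141. 100.]
(460, 345) 180 [839. 134. 180.]
(432, 272) 0 [955. 147.   0.]
(432, 272) 100 [823. 139. 100.]
(432, 272) 180 [718. 133. 180.]
[985. 173.   0.]
[910. 261.  60.]
[639. 155. 282.]
[636.  69. 199.]
[669. 138. 298.]
```

Cup is at x≈900 mm, well clear. Going down beside the upper strap and sweeping.

arm_command(
  delta_pos=[
    [0.03,-0.006,-0.07],
    [0.06,-0.012,-0.14],
    [0.091,-0.018,-0.205],
    [0.091,-0.018,-0.205],
    [0.091,-0.018,-0.205],
  ],
  delta_rot=[
    [0,0,0],
    [0,0,0],
    [0,0,0],
    [0,0,0],
    [0,0,0],
  ],
  claw=[1,1,1,1,1],
)

```text
t: 10.77
eef_pos: [634.0, 67.0, 197.3]
tcp_rot: [2.987, 0.422, 2.649]
ft_force: [-1.0, -1.0, 0.2]
opening: 0.003
grip_force: 0.0
```

arm_command(
  delta_pos=[
    [-0.018,-0.04,-0.006],
    [-0.036,-0.08,-0.012],
    [-0.054,-0.119,-0.019],
    [-0.072,-0.158,-0.025],
    [-0.09,-0.198,-0.031],
  ],
  delta_rot=[
    [0,0,0],
    [0,0,0],
    [0,0,0],
    [0,0,0],
    [0,0,0],
  ],
  claw=[1,1,1,1,1],
)

```text
t: 11.18
eef_pos: [611.7, 17.7, 191.6]
tcp_rot: [2.985, 0.425, 2.649]
ft_force: [0.4, 1.0, 0.8]
opening: -0.0
grip_force: 0.5
```

Run:
```python
from h import *
st=rep();units(st,C+M@[26.5,0,35],G);units(st,C+M@[26.5,-28,24],G)
```

```text
11.1833 cradle tcp [26.1 17.5 35.7] F [0.2 1.2 0.6] mid [26.1 17.5 41.9]
dpos [-0.026 -0.064 -0.012] 0.07 drot [ 0.001  0.    -0.001]
dpos [-0.053 -0.167 -0.067] 0.188 drot [ 0.001  0.    -0.001]
```

arm_command(
  delta_pos=[
    [-0.013,-0.032,-0.006],
    [-0.026,-0.064,-0.012],
    [-0.035,-0.1,-0.03],
    [-0.044,-0.134,-0.049],
    [-0.053,-0.167,-0.067],
  ],
  delta_rot=[
    [0,0,0],
    [0,0,0],
    [0,0,0],
    [0,0,0],
    [0,0,0],
  ],
  claw=[1,1,1,1,1],
)

```text
t: 11.6
eef_pos: [598.7, -24.1, 174.8]
tcp_rot: [2.985, 0.425, 2.649]
ft_force: [-0.1, 2.8, 2.7]
opening: 0.006
grip_force: 1.7
```

arm_command(
  delta_pos=[
    [0.003,0,-0.007],
    [0.007,-0.001,-0.014],
    [0.007,-0.001,-0.014],
    [0.007,-0.001,-0.014],
    [0.007,-0.001,-0.014],
  ],
  delta_rot=[
    [0,0,0],
    [0,0,0],
    [0,0,0],
    [0,0,0],
    [0,0,0],
  ],
  claw=[1,1,1,1,1],
)

```text
t: 12.02
eef_pos: [601.0, -23.6, 170.3]
tcp_rot: [2.986, 0.424, 2.65]
ft_force: [-1.9, -2.2, 2.9]
opening: 0.0
grip_force: 1.8
```

Run:
```python
from h import *
st=rep()
```

```text
12.0167 cradle tcp [ 26.5 -27.1  18.9] F [ 0.7 -2.3  3.3] mid [ 26.5 -27.1  25.1]
```

arm_command(
  delta_pos=[
    [0.002,0,-0.004],
    [0.004,0,-0.007],
    [0.004,0,-0.007],
    [0.004,0,-0.007],
    [0.004,0,-0.007],
  ],
  delta_rot=[
    [0,0,0],
    [0,0,0],
    [0,0,0],
    [0,0,0],
    [0,0,0],
  ],
  claw=[1,1,1,1,1],
)

```text
t: 12.43
eef_pos: [602.0, -23.8, 168.1]
tcp_rot: [2.986, 0.424, 2.65]
ft_force: [-3.2, -2.5, 4.9]
opening: 0.006
grip_force: 2.6
```

arm_command(
  delta_pos=[
    [0.002,0,-0.004],
    [0.004,0,-0.007],
    [0.004,0,-0.007],
    [0.004,0,-0.007],
    [0.004,0,-0.007],
  ],
  delta_rot=[
    [0,0,0],
    [0,0,0],
    [0,0,0],
    [0,0,0],
    [0,0,0],
  ],
  claw=[1,1,1,1,1],
)

```text
t: 12.85
eef_pos: [602.9, -23.9, 166.4]
tcp_rot: [2.986, 0.424, 2.65]
ft_force: [-3.0, -1.5, 6.5]
opening: 0.003
grip_force: 3.1
```

arm_command(
  delta_pos=[
    [0.002,0,-0.004],
    [0.004,0,-0.007],
    [0.004,0,-0.007],
    [0.004,0,-0.007],
    [0.004,0,-0.007],
  ],
  delta_rot=[
    [0,0,0],
    [0,0,0],
    [0,0,0],
    [0,0,0],
    [0,0,0],
  ],
  claw=[1,1,1,1,1],
)

```text
t: 13.27
eef_pos: [603.8, -24.0, 164.6]
tcp_rot: [2.986, 0.424, 2.649]
ft_force: [-5.3, -3.5, 6.8]
opening: 0.003
grip_force: 3.6
```

Run:
```python
from h import *
st=rep()
```

```text
13.2667 cradle tcp [ 26.7 -27.1  12.5] F [ 0.1 -4.3  8.2] mid [ 26.7 -27.1  18.7]
```

arm_command(
  delta_pos=[
    [0.002,0,-0.004],
    [0.004,0,-0.007],
    [0.004,0,-0.007],
    [0.004,0,-0.007],
    [0.004,0,-0.007],
  ],
  delta_rot=[
    [0,0,0],
    [0,0,0],
    [0,0,0],
    [0,0,0],
    [0,0,0],
  ],
  claw=[1,1,1,1,1],
)

```text
t: 13.68
eef_pos: [604.8, -24.1, 162.9]
tcp_rot: [2.986, 0.424, 2.65]
ft_force: [-5.3, -3.9, 8.1]
opening: 0.003
grip_force: 4.2
```

arm_command(
  delta_pos=[
    [0.002,0,-0.004],
    [0.004,0,-0.007],
    [0.004,0,-0.007],
    [0.004,0,-0.007],
    [0.004,0,-0.007],
  ],
  delta_rot=[
    [0,0,0],
    [0,0,0],
    [0,0,0],
    [0,0,0],
    [0,0,0],
  ],
  claw=[1,1,1,1,1],
)

```text
t: 14.1
eef_pos: [606.0, -23.9, 161.0]
tcp_rot: [2.986, 0.424, 2.65]
ft_force: [-1.8, -0.4, 3.8]
opening: 0.002
grip_force: 2.5
```

Run:
```python
from h import *
st=rep()
```

```text
14.1 cradle tcp [ 26.9 -26.6   8.4] F [ 0.3 -0.5  4.2] mid [ 26.9 -26.6  14.6]
```

Force fell from 9.5 N to 4.2 N, so the upper strap clicked. Now I back off and go to the lower one.

arm_command(
  delta_pos=[
    [-0.02,0.003,0.044],
    [-0.05,0.006,0.11],
    [-0.09,0.011,0.18],
    [-0.12,0.015,0.25],
    [-0.15,0.019,0.313],
  ],
  delta_rot=[
    [0,0,0],
    [0,0,0],
    [0,0,0],
    [0,0,0],
    [0,0,0],
  ],
  claw=[1,1,1,1,1],
)

```text
t: 14.52
eef_pos: [567.4, -18.8, 240.4]
tcp_rot: [2.986, 0.423, 2.65]
ft_force: [0.2, -0.4, -0.7]
opening: 0.004
grip_force: 0.0
```

arm_command(
  delta_pos=[
    [-0.001,0.14,-0.009],
    [-0.003,0.28,-0.019],
    [-0.004,0.41,-0.027],
    [-0.004,0.458,-0.03],
    [-0.004,0.458,-0.03],
  ],
  delta_rot=[
    [0,0,0],
    [0,0,0],
    [0,0,0],
    [0,0,0],
    [0,0,0],
  ],
  claw=[1,1,1,1,1],
)

```text
t: 14.93
eef_pos: [566.6, 97.9, 231.9]
tcp_rot: [2.986, 0.423, 2.653]
ft_force: [-0.2, 0.6, 0.5]
opening: 0.008
grip_force: 0.0
```

Run:
```python
from h import *
st=rep();im=read_camera("wrist");cv2.imwrite("pics/w6.png",im[:,:,::-1]);units(st,C+M@[-26.5,75,35],G)
h=cv2.cvtColor(cv2.imread("pics/w6.png"),cv2.COLOR_BGR2HSV);m=cv2.inRange(h,(5,140,100),(18,255,255));m[320:]=0;m[:,330:]=0
k,_,s,ce=cv2.connectedComponentsWithStats(m);print([(s[i].tolist(),ce[i].round()) for i in range(1,k) if s[i,4]>60])
c=calibration("wrist")
for q in([26.5,-35,13],[-26.5,-97+0,13],[26.5,20,8],[-26.5,20,8]):print(q,proj(c,C+M@q).round())
```

```text
14.9333 cradle tcp [-28.2  76.9  95.9] F [-0.2  0.5  0.5] mid [-28.2  76.9 102.1]
dpos [ 0.107 -0.023 -0.217] 0.244 drot [ 0.    -0.001 -0.003]
[([38, 230, 84, 25, 1289], array([ 84., 244.])), ([224, 235, 52, 42, 1259], array([250., 256.])), ([53, 297, 79, 23, 1076], array([ 94., 312.])), ([156, 298, 85, 22, 1035], array([196., 313.]))]
[26.5, -35, 13] [158. 314.]
[-26.5, -97, 13] [ 60. 243.]
[26.5, 20, 8] [236. 312.]
[-26.5, 20, 8] [231. 242.]
```

The upper strap now spans columns 156–241 at row 313, as predicted for shut. Same sequence for the lower one.

arm_command(
  delta_pos=[
    [0.036,-0.008,-0.072],
    [0.072,-0.016,-0.145],
    [0.107,-0.023,-0.217],
    [0.107,-0.023,-0.217],
    [0.107,-0.023,-0.217],
  ],
  delta_rot=[
    [0,0,0],
    [0,0,0],
    [0,0,0],
    [0,0,0],
    [0,0,0],
  ],
  claw=[1,1,1,1,1],
)

```text
t: 15.4
eef_pos: [593.7, 88.6, 177.0]
tcp_rot: [2.987, 0.422, 2.649]
ft_force: [-0.1, 0.2, -0.0]
opening: 0.004
grip_force: 0.0
```

arm_command(
  delta_pos=[
    [-0.018,-0.04,-0.006],
    [-0.036,-0.08,-0.012],
    [-0.054,-0.119,-0.019],
    [-0.072,-0.158,-0.025],
    [-0.09,-0.198,-0.031],
  ],
  delta_rot=[
    [0,0,0],
    [0,0,0],
    [0,0,0],
    [0,0,0],
    [0,0,0],
  ],
  claw=[1,1,1,1,1],
)

```text
t: 15.82
eef_pos: [571.2, 39.5, 171.4]
tcp_rot: [2.985, 0.425, 2.649]
ft_force: [0.2, 1.9, 0.3]
opening: 0.004
grip_force: 0.5
```

arm_command(
  delta_pos=[
    [-0.013,-0.032,-0.006],
    [-0.026,-0.064,-0.012],
    [-0.035,-0.1,-0.03],
    [-0.044,-0.134,-0.049],
    [-0.053,-0.167,-0.067],
  ],
  delta_rot=[
    [0,0,0],
    [0,0,0],
    [0,0,0],
    [0,0,0],
    [0,0,0],
  ],
  claw=[1,1,1,1,1],
)

```text
t: 16.23
eef_pos: [558.2, -2.3, 154.6]
tcp_rot: [2.985, 0.425, 2.649]
ft_force: [1.3, 1.1, 1.4]
opening: 0.004
grip_force: 1.0
```

Run:
```python
from h import *
st=rep();units(st,C+M@[-26.5,-27,18],G)
```

```text
16.2333 cradle tcp [-23.5 -27.7  24.4] F [1.1 1.7 0.7] mid [-23.5 -27.7  30.6]
dpos [ 0.002  0.007 -0.028] 0.029 drot [ 0.001  0.001 -0.   ]
```

arm_command(
  delta_pos=[
    [0.001,0.003,-0.014],
    [0.002,0.005,-0.028],
    [0.002,0.005,-0.028],
    [0.002,0.005,-0.028],
    [0.002,0.005,-0.028],
  ],
  delta_rot=[
    [0,0,0],
    [0,0,0],
    [0,0,0],
    [0,0,0],
    [0,0,0],
  ],
  claw=[1,1,1,1,1],
)

```text
t: 16.65
eef_pos: [559.0, -0.1, 146.5]
tcp_rot: [2.986, 0.424, 2.65]
ft_force: [-2.3, -1.8, 5.5]
opening: 0.003
grip_force: 2.3
```

arm_command(
  delta_pos=[
    [0.002,0,-0.004],
    [0.004,0,-0.007],
    [0.005,0,-0.01],
    [0.005,0,-0.01],
    [0.005,0,-0.01],
  ],
  delta_rot=[
    [0,0,0],
    [0,0,0],
    [0,0,0],
    [0,0,0],
    [0,0,0],
  ],
  claw=[1,1,1,1,1],
)

```text
t: 17.07
eef_pos: [560.3, -0.2, 143.9]
tcp_rot: [2.986, 0.424, 2.65]
ft_force: [-1.8, -3.0, 7.1]
opening: 0.003
grip_force: 3.1
```

Run:
```python
from h import *
st=rep()
```

```text
17.0667 cradle tcp [-27.1 -26.5  14. ] F [ 2.7 -2.4  7. ] mid [-27.1 -26.5  20.2]
```

arm_command(
  delta_pos=[
    [0.002,0,-0.004],
    [0.004,0,-0.007],
    [0.004,0,-0.007],
    [0.004,0,-0.007],
    [0.004,0,-0.007],
  ],
  delta_rot=[
    [0,0,0],
    [0,0,0],
    [0,0,0],
    [0,0,0],
    [0,0,0],
  ],
  claw=[1,1,1,1,1],
)

```text
t: 17.48
eef_pos: [561.1, -0.2, 142.2]
tcp_rot: [2.986, 0.424, 2.65]
ft_force: [-3.2, -3.3, 7.8]
opening: 0.003
grip_force: 3.7
```

arm_command(
  delta_pos=[
    [0.002,0,-0.004],
    [0.004,0,-0.007],
    [0.004,0,-0.007],
    [0.004,0,-0.007],
    [0.004,0,-0.007],
  ],
  delta_rot=[
    [0,0,0],
    [0,0,0],
    [0,0,0],
    [0,0,0],
    [0,0,0],
  ],
  claw=[1,1,1,1,1],
)

```text
t: 17.9
eef_pos: [562.0, -0.2, 140.4]
tcp_rot: [2.986, 0.424, 2.65]
ft_force: [-4.1, -4.0, 8.3]
opening: 0.005
grip_force: 4.2
```

arm_command(
  delta_pos=[
    [0.002,0,-0.004],
    [0.004,0,-0.007],
    [0.004,0,-0.007],
    [0.004,0,-0.007],
    [0.004,0,-0.007],
  ],
  delta_rot=[
    [0,0,0],
    [0,0,0],
    [0,0,0],
    [0,0,0],
    [0,0,0],
  ],
  claw=[1,1,1,1,1],
)

```text
t: 18.32
eef_pos: [562.8, -0.1, 138.2]
tcp_rot: [2.986, 0.423, 2.65]
ft_force: [-3.9, 0.7, 3.6]
opening: 0.006
grip_force: 2.6
```

Run:
```python
from h import *
st=rep()
```

```text
18.3167 cradle tcp [-27.4 -26.2   7.7] F [-1.9 -0.5  5. ] mid [-27.4 -26.2  13.9]
```

Clicked (9.5 N fell to 5 N). I retract and check.

arm_command(
  delta_pos=[
    [-0.02,0.003,0.044],
    [-0.05,0.006,0.11],
    [-0.09,0.011,0.18],
    [-0.12,0.015,0.25],
    [-0.17,0.022,0.35],
  ],
  delta_rot=[
    [0,0,0],
    [0,0,0],
    [0,0,0],
    [0,0,0],
    [0,0,0],
  ],
  claw=[1,1,1,1,1],
)

```text
t: 18.73
eef_pos: [520.2, 5.2, 225.4]
tcp_rot: [2.987, 0.421, 2.65]
ft_force: [1.2, 0.8, -1.0]
opening: 0.005
grip_force: 0.0
```

arm_command(
  delta_pos=[
    [0.1,0.06,0.08],
    [0.2,0.12,0.16],
    [0.3,0.18,0.24],
    [0.3,0.18,0.24],
    [0.3,0.18,0.24],
  ],
  delta_rot=[
    [0,0,0],
    [0,0,0],
    [0,0,0],
    [0,0,0],
    [0,0,0],
  ],
  claw=[1,1,1,1,1],
)

```text
t: 19.15
eef_pos: [596.3, 50.9, 286.0]
tcp_rot: [2.985, 0.424, 2.651]
ft_force: [-1.0, 0.2, -0.8]
opening: 0.005
grip_force: 0.0
```

Run:
```python
from h import *
st=rep();im=read_camera("wrist");cv2.imwrite("pics/w7.png",im[:,:,::-1])
c=calibration("wrist")
h=cv2.cvtColor(cv2.imread("pics/w7.png"),cv2.COLOR_BGR2HSV);m=cv2.inRange(h,(5,140,100),(18,255,255));m[320:]=0;m[:,450:]=0
k,_,s,ce=cv2.connectedComponentsWithStats(m);print([(s[i].tolist(),ce[i].round()) for i in range(1,k) if s[i,4]>60])
for q in([26.5,-35,13],[26.5,23,13],[-26.5,-35,13],[-26.5,23,13]):print(q,proj(c,C+M@q).round())
```

```text
19.15 cradle tcp [ 38.2  54.6 129.1] F [-1.2 -0.4 -0.2] mid [ 38.2  54.6 135.3]
[([80, 130, 82, 21, 1220], array([125., 140.])), ([186, 130, 86, 21, 1281], array([226., 139.])), ([91, 201, 78, 22, 1084], array([133., 213.])), ([193, 201, 81, 22, 1172], array([229., 213.]))]
[26.5, -35, 13] [194. 215.]
[26.5, 23, 13] [273. 215.]
[-26.5, -35, 13] [188. 142.]
[-26.5, 23, 13] [271. 141.]
```

View pics/w7.png

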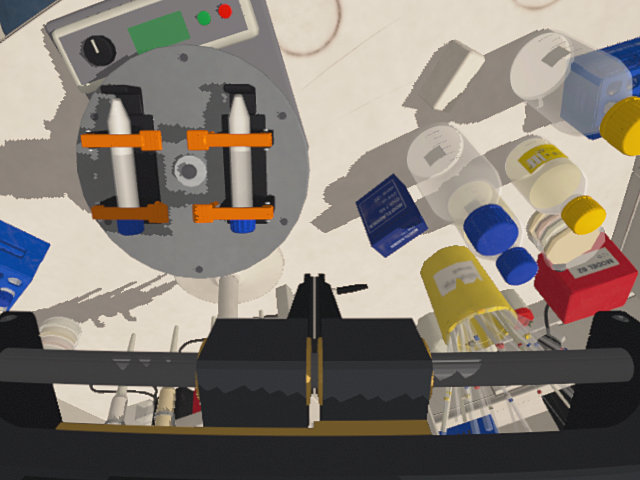

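All four straps lie shut in mirror symmetry: new ones at (226,139) and (229,213), far ones at (125,140) and (133,213). The tube sits beside its neighbour with the cap uphill, and the arm is clear.

```bash
python3 -c "
from cell import *
print(job_done())"
```

```text
the job is handed in; nothing more can be done
None
```

The blue-capped tube lies in the empty cradle, cap uphill. Both its straps clicked, each at about 9.5 N, and the last picture shows all four shut. I handed the job in at about 19 s; no verdict came back.

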